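# Fill the empty wells of a stone drawer

## Task

Pull the top drawer of the small wooden chest out to its stop; three of its six wells already hold a stone. Then set the three stones from the cork pad into the empty wells, flat side down and without dropping or throwing them, so that every well holds exactly one stone. Leave the drawer fully out, and leave the lower drawer, the jar and the spool as they are.

Things in the scene. Friction and masses are not known exactly. Their poses are not given: they have to be found in the camera images.
- chest: Small light-wood bench chest, 170 mm deep (x), 260 mm wide (y), 112 mm high, fixed to the bench, with two shallow drawers one above the other. Origin: centre of its underside; its own -x axis points out of the drawer fronts, which is the way the drawers pull. The front of the case is at x = -85 mm; the flat top is at z = 112 mm. The chest may be turned some degrees on the bench.
- top_drawer (a joint): How far the top drawer is pulled out (m): 0 shut, 0.135 at its stop. It starts shut or a few mm ajar. It slides with about 4 N of friction plus slight damping, and stays where it is left. The top of its front panel is 97 mm above the bench. At the stop all six wells lie open in front of the case.
- top_drawer_handle (a point): Middle of the top drawer's steel bar handle, a level round bar about 8 mm thick and 90 mm long along the chest's y, 35 mm in front of the drawer front (clear gap behind the bar about 30 mm); 85 mm above the bench, 27 mm below the chest's top. It moves with the drawer; its axes are those of the chest.
- low_drawer (a joint): The lower drawer (m), 0 shut; not needed. Its handle is the same kind of bar 57 mm below the top drawer's, at 28 mm above the bench.
- pad: Thin cork pad 140 x 170 x 5 mm fixed on the bench, to the robot's left or right, on which three stones lie. Origin: centre of its underside.
- block: Jeweller's square steel bench block 100 x 100 mm, 29 mm high on its rubber mat 120 x 120 mm, fixed. Origin: centre of its underside. On the other side from the pad; not needed.
- jar: Closed glass jar with a steel lid, 56 mm across, 70 mm high, loose, beside the chest. Origin: centre of its underside. Not needed.
- spool: White plastic spool, 70 mm across its flanges, 40 mm high, loose, standing on its flange beside the chest. Origin: centre of its underside. Not needed.
- wells_mid (a point): Centre of the field of six wells, at the height of their floor, 33 mm from either row; moves with the top drawer, axes as the chest's.
- well0 (a point): Middle of the black floor of well 0 of the top drawer (row next to the drawer front, left (+y) seen from the robot); moves with the drawer, axes as the chest's. Wells: 2 rows 66 mm apart along x, 3 per row 77 mm apart along y; each 62 (x) by 73 mm (y) inside, floor 60 mm above the bench, light-wood walls 10 mm high, 4 mm thick.
- well1 (a point): Middle of the black floor of well 1 of the top drawer (row next to the drawer front, middle seen from the robot); moves with the drawer, axes as the chest's. Wells: 2 rows 66 mm apart along x, 3 per row 77 mm apart along y; each 62 (x) by 73 mm (y) inside, floor 60 mm above the bench, light-wood walls 10 mm high, 4 mm thick.
- well2 (a point): Middle of the black floor of well 2 of the top drawer (row next to the drawer front, right (-y) seen from the robot); moves with the drawer, axes as the chest's. Wells: 2 rows 66 mm apart along x, 3 per row 77 mm apart along y; each 62 (x) by 73 mm (y) inside, floor 60 mm above the bench, light-wood walls 10 mm high, 4 mm thick.
- well3 (a point): Middle of the black floor of well 3 of the top drawer (back row, left (+y) seen from the robot); moves with the drawer, axes as the chest's. Wells: 2 rows 66 mm apart along x, 3 per row 77 mm apart along y; each 62 (x) by 73 mm (y) inside, floor 60 mm above the bench, light-wood walls 10 mm high, 4 mm thick.
- well4 (a point): Middle of the black floor of well 4 of the top drawer (back row, middle seen from the robot); moves with the drawer, axes as the chest's. Wells: 2 rows 66 mm apart along x, 3 per row 77 mm apart along y; each 62 (x) by 73 mm (y) inside, floor 60 mm above the bench, light-wood walls 10 mm high, 4 mm thick.
- well5 (a point): Middle of the black floor of well 5 of the top drawer (back row, right (-y) seen from the robot); moves with the drawer, axes as the chest's. Wells: 2 rows 66 mm apart along x, 3 per row 77 mm apart along y; each 62 (x) by 73 mm (y) inside, floor 60 mm above the bench, light-wood walls 10 mm high, 4 mm thick.
- stone_a: A polished round turquoise stone: flat round base 28 mm across, straight sides 11 mm high, then a low dome to 18 mm; 15 to 35 g. Origin: centre of the flat base, z up through the dome. Any yaw is alike. Starts flat on the cork pad.
- stone_b: A polished round turquoise stone: flat round base 28 mm across, straight sides 11 mm high, then a low dome to 18 mm; 15 to 35 g. Origin: centre of the flat base, z up through the dome. Any yaw is alike. Starts flat on the cork pad.
- stone_c: A polished round turquoise stone: flat round base 28 mm across, straight sides 11 mm high, then a low dome to 18 mm; 15 to 35 g. Origin: centre of the flat base, z up through the dome. Any yaw is alike. Starts flat on the cork pad.
- stone_d: A polished round turquoise stone: flat round base 28 mm across, straight sides 11 mm high, then a low dome to 18 mm; 15 to 35 g. Origin: centre of the flat base, z up through the dome. Any yaw is alike. Starts flat in one of the six wells of the top drawer, any of them; it rides along with the drawer and may slide about in its well.
- stone_e: A polished round turquoise stone: flat round base 28 mm across, straight sides 11 mm high, then a low dome to 18 mm; 15 to 35 g. Origin: centre of the flat base, z up through the dome. Any yaw is alike. Starts flat in one of the six wells of the top drawer, any of them; it rides along with the drawer and may slide about in its well.
- stone_f: A polished round turquoise stone: flat round base 28 mm across, straight sides 11 mm high, then a low dome to 18 mm; 15 to 35 g. Origin: centre of the flat base, z up through the dome. Any yaw is alike. Starts flat in one of the six wells of the top drawer, any of them; it rides along with the drawer and may slide about in its well.

How it is judged:
By the outcome, as a careful person would: the job done as asked, in the order asked, and still so for the second after the job is handed in, with the robot touching nothing.
It also fails if it takes over 72 s, if anything falls off the work surface, if the arm or the gripper's body presses on something with over 40 N, if the wrist force passes 120 N, or if a joint passes its speed limit or range.

## Robot

A 7-joint arm with a two-finger parallel gripper is mounted at the origin on the work surface. World frame = base frame: x ahead of the robot, y to its left, z up, the work surface at z = 0. Lengths are in mm, angles in rad, forces in N, time in s.
With the tool pointing down it reaches from about 400 to 900 mm from the base axis. Payload 5.5 kg.
Tool frame: the origin (TCP) lies on the front face of the gripper's body, between the roots of the fingers; the fingertips stand 73 mm ahead of it and the grasp point (between the pads) lies 54 mm ahead of it (manip.nose_length is the distance from the TCP to the fingertips, in mm); z points along the fingers, y is the line along which they close (so a half turn about z gives the same grasp; the last joint's range is limited). The gripper opens to 85 mm and grips with 20 to 120 N. Pads are 22 mm wide; open, the fingers measure 114 mm over their backs; the gripper's body (76 mm by 85 mm) begins 54 mm behind the grasp point. The pads swing forward as they close: fully open they stand 13 mm farther back than shut.
Start: joints at [-0.931, 0.501, -0.427, 1.55, 0.221, 1.138, -0.21], TCP at [239.13, 604.413, 303.91] pointing down, gripper open.
Joint ranges: [-2.88, 2.88], [-0.31, 2.03], [-1.54, 1.56], [0.2, 2.42], [-1.41, 4.55], [0.19, 2.02], [-2.57, 2.57]. Speed limits (rad/s): [2.57, 2.57, 3.14, 3.14, 3.14, 3.14, 3.14].

## Interface

Orientations are given as a rotation vector (axis times angle).
In Python, from plant import manip gives the robot as it stands.
- The arm moves only by the tool step_arm, never from a script. Its argument "targets" is a list of rows, each a list of 7 numbers: the opening, from 0 (shut) to 1 (fully open), then the shift along the tool's x, y, z as a fraction of full scale, then the turn, a rotation vector about the tool's x, y, z as a fraction of full scale. In form: [[jaw, dx, dy, dz, wx, wy, wz], ...]. A call has 1 to 5 rows; each row shifts and turns the commanded pose from where the row before left it, along the tool's axes as they then stand; what a row does not reach is not made up. Full scale, the value 1, is 0.025 m for a shift and 8 degrees for a turn. A row lasts 1/10 s, in which the tool goes at most 50 mm and 8.59 degrees, less where a joint would pass 70% of its speed; a pose out of reach is approached as far as the arm can. A call with a number of a shift or a turn outside -1 to 1 is refused whole. A call with a gripper value outside its range is refused whole. The fingers move at their own pace and stop on an object; "newtons" is the grip in N (left out, the last holds). Time passes only in rows, so rows that do not move let the fingers close. It gives the time, the measured TCP pose, the force, the opening and the grip force at its end, in the units of the state.
- manip.get_obs(): the state, without advancing time (a new reading comes with each control period).
- manip.snapshot(name): name is "scene" or "top" or "wrist"; returns a dict with "color" (480x640x3 uint8, red, green, blue), "mtx" (3x3 intrinsics, pixels), "T" (4x4, takes a point from camera to world coordinates); the wrist camera has in their place "mount" (4x4, takes a point from camera to tool coordinates, whose origin is the TCP and whose axes are the flange's). Camera axes: x right, y down, z forward; pixel columns grow to the right and rows downward; lengths in mm; the calibration is good to about 2 mm. A picture is of the moment at which its call begins: read the wrist's pose just before it. There is no depth.
- manip.close_job(): hands the job in; it is judged then, once.
The state is a dict: "time": time; "joints": joint angles; "joint_velocities": joint speeds; "joint_efforts": joint torques, N m; "eef_pos": TCP position; "orientation": TCP orientation; "force": force on the tool from outside, world axes, zero at the start; "torque": the same for the moment, N m; "finger_gap": opening from 0.0 (shut) to 1.0 (fully open); "grip_force": force on a finger pad.
Only numpy, scipy, OpenCV 4.12 (cv2) and the standard library are available. Lean on these libraries where they do the work, as an engineer would, in place of code of your own. Each camera call takes 0.05 s, during which the arm holds its last target. There are 200 camera calls.

## Working session

There is one attempt and no reset: what is moved stays moved. The work goes in short steps, Python scripts to look and compute and a tool call to move; the robot and the scene stay as the last step left them, time stands still between calls to the robot, and variables do not carry over. Pictures are saved under pics/ and viewed, at most 10 in all, crops included, and the job is handed in when it is done.

Besides the shell and the picture viewer there is one more tool, called after "Call:" as name(argument=value, ...) on one line, values as JSON. step_arm: Moves the arm, as the interface text tells. Its arguments: {"type":"object","properties":{"targets":{"type":"array"},"newtons":{"type":"number"}},"required":["targets"]}

```bash
ls; mkdir -p pics; python3 - <<'E'
from plant import manip
import cv2,numpy as np
print(manip.get_obs())
for n in("scene","top"):
    s=manip.snapshot(n); cv2.imwrite(f"pics/{n}0.png",s["color"][:,:,::-1]); np.savez(f"pics/{n}0.npz",**s); print(n,s["mtx"],s["T"])
E
```

```text
pics
{'time': 0.0, 'joints': array([-0.93082539,  0.50185575, -0.42675898,  1.55144991,  0.22080071,
        1.13828388, -0.21027307]), 'joint_velocities': array([ 0.00094597, -0.00126552, -0.00049953, -0.00050534,  0.00039583,
       -0.00021294, -0.00085563]), 'joint_efforts': array([ 7.42625434e-04, -5.69504499e+01, -5.81640869e+00, -2.80939114e+01,
        1.04457434e-02,  1.21178370e-02,  4.40240143e-06]), 'eef_pos': array([239.00880892, 603.87285918, 302.85143344]), 'orientation': array([-5.88174320e-01, -3.08561424e+00,  2.98096221e-03]), 'force': array([ 0.78287214,  0.13336477, -0.33099498]), 'torque': array([ 0.01613347,  0.01972276, -0.00644368]), 'grip_force': 0.0, 'finger_gap': 0.9992294512313531}
scene [[540.80216762   0.         311.08456545]
 [  0.         540.80216762 238.1555535 ]
 [  0.           0.           1.        ]] [[ 8.64289188e-01  3.02942780e-01 -4.01534396e-01  1.16748184e+03]
 [ 5.02768782e-01 -5.44258782e-01  6.71569750e-01 -9.06721192e+02]
 [-1.50914144e-02 -7.82309434e-01 -6.22707154e-01  9.01127974e+02]
 [ 0.00000000e+00  0.00000000e+00  0.00000000e+00  1.00000000e+00]]
top [[483.33233016   0.         317.54638621]
 [  0.         483.33233016 234.0576019 ]
 [  0.           0.           1.        ]] [[ 1.85243360e-02 -9.85288766e-01  1.69890837e-01  3.93920407e+02]
 [-9.99689049e-01 -1.54154600e-02  1.96002111e-02 -1.60357899e+01]
 [-1.66929224e-02 -1.70201090e-01 -9.85267951e-01  1.30032511e+03]
 [ 0.00000000e+00  0.00000000e+00  0.00000000e+00  1.00000000e+00]]
```

View pics/scene0.png

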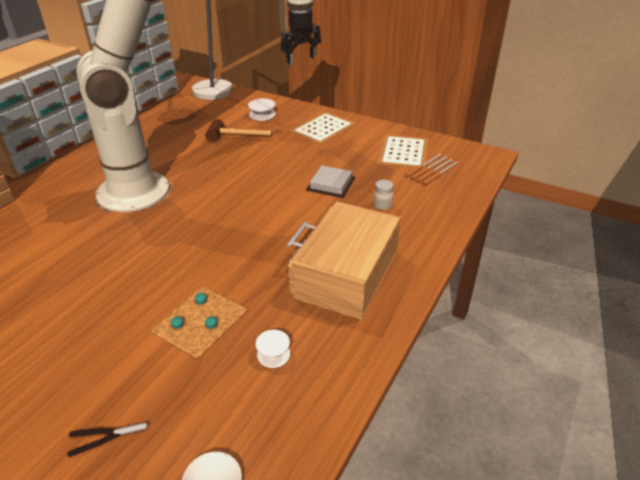

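View pics/top0.png

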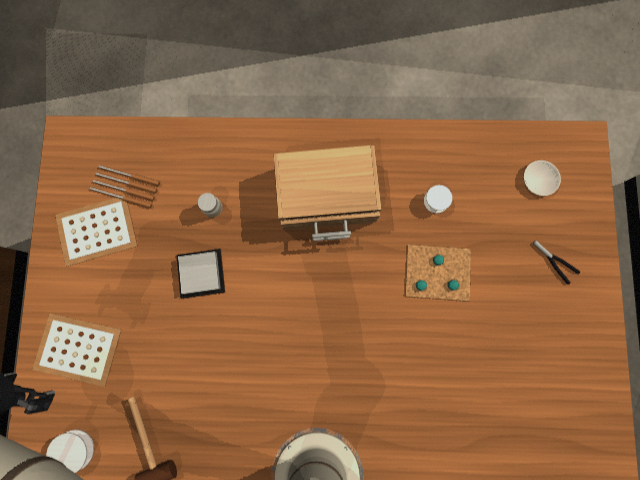

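The scene view shows teal stones at about (201,298), (177,322) and (211,322) and the handle at (299,235). The top view shows the same stones at (439,260), (421,286) and (454,285), the chest top spanning (275,154) to (380,215), and the handle at (331,235).

```bash
cat > h.py <<'E'
import numpy as np, cv2
from scipy.spatial.transform import Rotation as R
def load(n): return np.load(f"pics/{n}.npz")
def ray(s,uv):
    d=np.linalg.solve(s["mtx"],[uv[0],uv[1],1.]); T=s["T"]; return T[:3,3],T[:3,:3]@(d/np.linalg.norm(d))
def atz(s,uv,z):
    o,d=ray(s,uv); return o+d*(z-o[2])/d[2]
def tri(views):
    A=np.zeros((3,3));b=np.zeros(3);rs=[ray(s,uv) for s,uv in views]
    for o,d in rs:
        P=np.eye(3)-np.outer(d,d);A+=P;b+=P@o
    p=np.linalg.solve(A,b); return p,max(np.linalg.norm(np.cross(p-o,d)) for o,d in rs)
def proj(s,p):
    T=s["T"];c=s["mtx"]@(T[:3,:3].T@(np.asarray(p)-T[:3,3]));return c[:2]/c[2]
def teal(img,amin=20):
    h=cv2.cvtColor(img,cv2.COLOR_RGB2HSV);m=cv2.inRange(h,(75,100,30),(100,255,255))
    n,_,st,c=cv2.connectedComponentsWithStats(m);return [(c[i],st[i,4],st[i,:4]) for i in range(1,n) if st[i,4]>amin]
E
python3 - <<'E'
from h import *
a,b=load("scene0"),load("top0")
A=[x[0] for x in teal(a["color"])];B=[x[0] for x in teal(b["color"])];print(A,B)
for u in A:
    r=min((tri([(a,u),(b,v)]) for v in B),key=lambda r:r[1]);print(r)
c1=cv2.resize(a["color"][190:320,270:410],None,fx=2.85,fy=2.85,interpolation=cv2.INTER_CUBIC)
c2=cv2.resize(b["color"][140:250,260:392],None,fx=3,fy=3,interpolation=cv2.INTER_CUBIC)
o=np.zeros((380,800,3),np.uint8);o[:c1.shape[0],:c1.shape[1]]=c1;o[:c2.shape[0],400:400+c2.shape[1]]=c2
cv2.imwrite("pics/crop.png",o[:,:,::-1])
E
```

```text
[array([152.75,  19.5 ]), array([137.33333333,  68.16666667]), array([  9.97087379, 101.63106796]), array([ 49.67647059, 108.88235294]), array([ 80.59375, 117.09375]), array([200.32876712, 297.95890411]), array([176.51851852, 322.01234568]), array([210.65, 322.  ])] [array([438.28571429, 259.66233766]), array([420.84722222, 284.88888889]), array([452.97468354, 284.70886076])]
(array([ 438.15585057, -199.02982675,  615.03325023]), np.float64(6.558116600893372))
(array([ 432.97235646, -231.11772851,  537.8521517 ]), np.float64(22.46812792181275))
(array([ 384.30930721, -332.60716694,  508.97684959]), np.float64(126.80604167378102))
(array([ 396.28577658, -309.91003347,  487.08250774]), np.float64(97.91950323311863))
(array([ 408.56757868, -293.31177278,  465.80641201]), np.float64(74.10111434064588))
(array([ 482.98358607, -266.87576783,   13.3106906 ]), np.float64(0.9858155148544935))
(array([ 484.911526  , -351.65683567,   12.94098028]), np.float64(1.0760726127405884))
(array([ 550.97892318, -314.42207172,   12.97200635]), np.float64(0.9004638179243956))
```

View pics/crop.png

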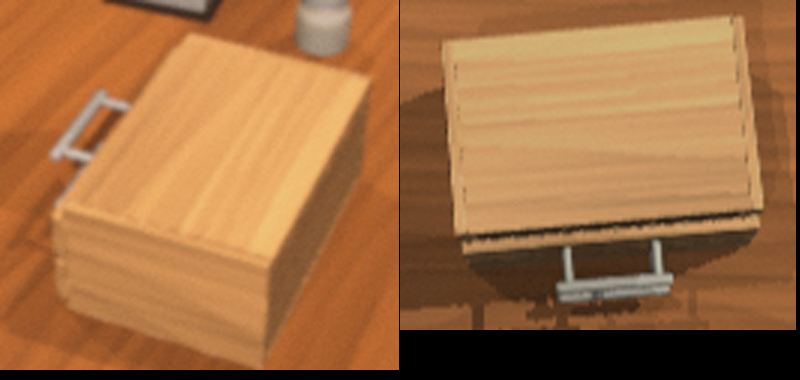

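```bash
python3 - <<'E'
from h import *
a,b=load("scene0"),load("top0")
S=lambda u,v:(270+u/2.85,190+v/2.85); T=lambda u,v:(260+(u-400)/3,140+v/3)
for n,s,t in [("FL",(190,35),(456,235)),("BL",(368,77),(443,41)),("BR",(267,262),(741,16)),("FR",(65,207),(762,208)),("hL",(102,97),(558,287)),("hR",(57,155),(671,279))]:
    p,e=tri([(a,S(*s)),(b,T(*t))]);print(n,p.round(1),round(e,1), atz(b,T(*t),112 if n[0]!='h' else 85).round(1), atz(a,S(*s),112 if n[0]!='h' else 85).round(1))
from plant import manip
print(R.from_rotvec(manip.get_obs()["orientation"]).as_matrix().round(3)); s=manip.snapshot("wrist");print(s["mtx"].round(1),s["mount"].round(3))
E
```

```text
FL [638.9 107.  108.5] 0.9 [637.4 106.1 112. ] [641.8 103.2 112. ]
BL [806.2 122.2 112.1] 0.9 [807.  122.7 112. ] [805.6 121.4 112. ]
BR [ 832.  -132.2  113.9] 0.1 [ 832.6 -132.4  112. ] [ 831.2 -130.3  112. ]
FR [ 665.3 -149.5  110.1] 0.7 [ 664.3 -149.8  112. ] [ 667.  -150.8  112. ]
hL [599.2  20.2  81.7] 0.6 [599.1  20.5  85. ] [601.1  16.1  85. ]
hR [608.7 -74.3  86.2] 1.8 [607.5 -75.4  85. ] [609.2 -71.8  85. ]
[[-0.93   0.368 -0.001]
 [ 0.368  0.93  -0.002]
 [ 0.    -0.002 -1.   ]]
[[399.3   0.  319.2]
 [  0.  399.3 233.4]
 [  0.    0.    1. ]] [[-2.0000e-03 -9.6000e-01 -2.7800e-01  7.0646e+01]
 [ 1.0000e+00 -2.0000e-03 -0.0000e+00  2.3000e-01]
 [-0.0000e+00 -2.7800e-01  9.6000e-01 -7.1704e+01]
 [ 0.0000e+00  0.0000e+00  0.0000e+00  1.0000e+00]]
```

```bash
cat >> h.py <<'E'
# chest frame: centre, yaw
C=np.array([735.6,-13.1,0.]);YAW=0.100
def chest(x,y,z,yaw=YAW): c,s=np.cos(yaw),np.sin(yaw);return C+[c*x-s*y,s*x+c*y,z]
def down(a):  # tool pointing down, tool y at world angle a
    y=np.array([np.cos(a),np.sin(a),0]);z=np.array([0,0,-1.]);return R.from_matrix(np.c_[np.cross(y,z),y,z])
def plan(p1,a,jaw,fs=1.0,p0=None,r0=None):
    from plant import manip
    o=manip.get_obs();p0=o["eef_pos"] if p0 is None else p0;r0=R.from_rotvec(o["orientation"]) if r0 is None else r0
    r1=down(a);d=(r0.inv()*r1).as_rotvec()/np.radians(8)
    for n in range(1,60):
        s=R.from_rotvec(d*np.radians(8)/n);rows=[];r=r0
        for i in range(n):
            t=r.inv().apply((np.asarray(p1)-p0)/n);rows.append(np.r_[jaw,t/25,d/n]);r=r*s
        rows=np.array(rows)
        if abs(rows[:,1:]).max()<=fs and np.linalg.norm(rows[:,1:4],axis=1).max()<=1.8*fs: break
    for i in range(0,n,5): print([[float(v) for v in q.round(2)+0.] for q in rows[i:i+5]])
    return p1,r1
def st():
    from plant import manip
    o=manip.get_obs();print("t",round(o["time"],2),"p",o["eef_pos"].round(1),"q",o["joints"].round(2),"gap",round(o["finger_gap"],3),"F",o["force"].round(1),"tilt",R.from_rotvec(o["orientation"]).as_matrix().round(3).tolist())
def wsnap(name):
    from plant import manip
    o=manip.get_obs();s=manip.snapshot("wrist");T=np.eye(4);T[:3,:3]=R.from_rotvec(o["orientation"]).as_matrix();T[:3,3]=o["eef_pos"]
    d=dict(color=s["color"],mtx=s["mtx"],T=T@s["mount"]);np.savez(f"pics/{name}.npz",**d);cv2.imwrite(f"pics/{name}.png",s["color"][:,:,::-1]);return d
E
python3 - <<'E'
from h import *
from plant import manip
print(manip.nose_length)
plan([602,-27,245],YAW,0.35)
E
```

```text
72.6
[[0.35, -0.76, -0.6, 0.08, 0.0, 0.0, 0.26], [0.35, -0.78, -0.58, 0.08, 0.0, 0.0, 0.26], [0.35, -0.8, -0.55, 0.08, 0.0, 0.0, 0.26], [0.35, -0.82, -0.52, 0.08, 0.0, 0.0, 0.26], [0.35, -0.84, -0.49, 0.08, 0.0, 0.0, 0.26]]
[[0.35, -0.86, -0.46, 0.08, 0.0, 0.0, 0.26], [0.35, -0.87, -0.42, 0.08, 0.0, 0.0, 0.26], [0.35, -0.89, -0.39, 0.08, 0.0, 0.0, 0.26], [0.35, -0.9, -0.36, 0.08, 0.0, 0.0, 0.26], [0.35, -0.91, -0.33, 0.08, 0.0, 0.0, 0.26]]
[[0.35, -0.93, -0.29, 0.08, 0.0, 0.0, 0.26], [0.35, -0.94, -0.26, 0.08, 0.0, 0.0, 0.26], [0.35, -0.94, -0.23, 0.08, 0.0, 0.0, 0.26], [0.35, -0.95, -0.19, 0.08, 0.0, 0.0, 0.26], [0.35, -0.96, -0.16, 0.08, 0.0, 0.0, 0.26]]
[[0.35, -0.96, -0.12, 0.08, 0.0, 0.0, 0.26], [0.35, -0.97, -0.09, 0.08, 0.0, 0.0, 0.26], [0.35, -0.97, -0.05, 0.08, 0.0, 0.0, 0.26], [0.35, -0.97, -0.02, 0.08, 0.0, 0.0, 0.26], [0.35, -0.97, 0.02, 0.08, 0.0, 0.0, 0.26]]
[[0.35, -0.97, 0.06, 0.08, 0.0, 0.0, 0.26], [0.35, -0.97, 0.09, 0.08, 0.0, 0.0, 0.26], [0.35, -0.96, 0.13, 0.08, 0.0, 0.0, 0.26], [0.35, -0.96, 0.16, 0.08, 0.0, 0.0, 0.26], [0.35, -0.95, 0.2, 0.08, 0.0, 0.0, 0.26]]
[[0.35, -0.94, 0.23, 0.08, 0.0, 0.0, 0.26], [0.35, -0.93, 0.26, 0.08, 0.0, 0.0, 0.26], [0.35, -0.92, 0.3, 0.08, 0.0, 0.0, 0.26], [0.35, -0.91, 0.33, 0.08, 0.0, 0.0, 0.26], [0.35, -0.9, 0.37, 0.08, 0.0, 0.0, 0.26]]
```

Call:
step_arm(targets=[[0.35, -0.76, -0.6, 0.08, 0, 0, 0.26], [0.35, -0.78, -0.58, 0.08, 0, 0, 0.26], [0.35, -0.8, -0.55, 0.08, 0, 0, 0.26], [0.35, -0.82, -0.52, 0.08, 0, 0, 0.26], [0.35, -0.84, -0.49, 0.08, 0, 0, 0.26]], newtons=40)

```text
time: 0.65
eef_pos: [299.9, 498.1, 293.5]
orientation: [-0.868, -3.019, 0.001]
force: [-0.1, -0.2, -0.3]
finger_gap: 0.35
grip_force: 0.0
```

Call:
step_arm(targets=[[0.35, -0.86, -0.46, 0.08, 0, 0, 0.26], [0.35, -0.87, -0.42, 0.08, 0, 0, 0.26], [0.35, -0.89, -0.39, 0.08, 0, 0, 0.26], [0.35, -0.9, -0.36, 0.08, 0, 0, 0.26], [0.35, -0.91, -0.33, 0.08, 0, 0, 0.26]])

```text
time: 1.15
eef_pos: [360.4, 393.1, 283.6]
orientation: [-1.138, -2.928, 0.001]
force: [-0.1, 0.3, -0.6]
finger_gap: 0.353
grip_force: 0.0
```

Call:
step_arm(targets=[[0.35, -0.93, -0.29, 0.08, 0, 0, 0.26], [0.35, -0.94, -0.26, 0.08, 0, 0, 0.26], [0.35, -0.94, -0.23, 0.08, 0, 0, 0.26], [0.35, -0.95, -0.19, 0.08, 0, 0, 0.26], [0.35, -0.96, -0.16, 0.08, 0, 0, 0.26]])

```text
time: 1.65
eef_pos: [421.1, 287.9, 273.7]
orientation: [-1.398, -2.813, 0.0]
force: [0.2, -0.8, -0.1]
finger_gap: 0.347
grip_force: 0.0
```

Call:
step_arm(targets=[[0.35, -0.96, -0.12, 0.08, 0, 0, 0.26], [0.35, -0.97, -0.09, 0.08, 0, 0, 0.26], [0.35, -0.97, -0.05, 0.08, 0, 0, 0.26], [0.35, -0.97, -0.02, 0.08, 0, 0, 0.26], [0.35, -0.97, 0.02, 0.08, 0, 0, 0.26]])

```text
time: 2.15
eef_pos: [481.7, 182.9, 263.7]
orientation: [-1.648, -2.675, 0.0]
force: [-0.1, 0.1, 0.3]
finger_gap: 0.348
grip_force: 0.0
```

Call:
step_arm(targets=[[0.35, -0.97, 0.06, 0.08, 0, 0, 0.26], [0.35, -0.97, 0.09, 0.08, 0, 0, 0.26], [0.35, -0.96, 0.13, 0.08, 0, 0, 0.26], [0.35, -0.96, 0.16, 0.08, 0, 0, 0.26], [0.35, -0.95, 0.2, 0.08, 0, 0, 0.26]])

```text
time: 2.65
eef_pos: [543.6, 77.1, 253.7]
orientation: [-1.885, -2.513, 0.0]
force: [0.3, 0.2, -0.4]
finger_gap: 0.348
grip_force: 0.0
```

Call:
step_arm(targets=[[0.35, -0.94, 0.23, 0.08, 0, 0, 0.26], [0.35, -0.93, 0.26, 0.08, 0, 0, 0.26], [0.35, -0.92, 0.3, 0.08, 0, 0, 0.26], [0.35, -0.91, 0.33, 0.08, 0, 0, 0.26], [0.35, -0.9, 0.37, 0.08, 0, 0, 0.26]])

```text
time: 3.15
eef_pos: [604.5, -27.5, 243.6]
orientation: [-2.105, -2.332, 0.0]
force: [0.1, 0.4, -0.2]
finger_gap: 0.351
grip_force: 0.0
```

Excellent tracking. Look through the wrist camera.

```bash
python3 - <<'E'
from h import *
st()
s=wsnap("w1"); print(s["T"].round(2))
for n,p in [("hmid",(604,-27,85)),("hL",(599.2,20.2,85)),("hR",(608.7,-74.3,85))]: print(n,proj(s,p).round(0))
E
```

```text
t 3.15 p [604.5 -27.5 243.6] q [-0.03  0.45  0.04  1.74 -0.02  0.96  0.12] gap 0.351 F [ 0.1  0.4 -0.2] tilt [[-0.102, 0.995, -0.0], [0.995, 0.102, 0.0], [0.0, -0.0, -1.0]]
[[ 9.9000e-01  1.0000e-01  3.0000e-02  5.9746e+02]
 [ 1.0000e-01 -9.6000e-01 -2.8000e-01  4.3030e+01]
 [-0.0000e+00  2.8000e-01 -9.6000e-01  3.1535e+02]
 [ 0.0000e+00  0.0000e+00  0.0000e+00  1.0000e+00]]
hmid [318. 239.]
hL [318. 159.]
hR [318. 311.]
```

View pics/w1.png

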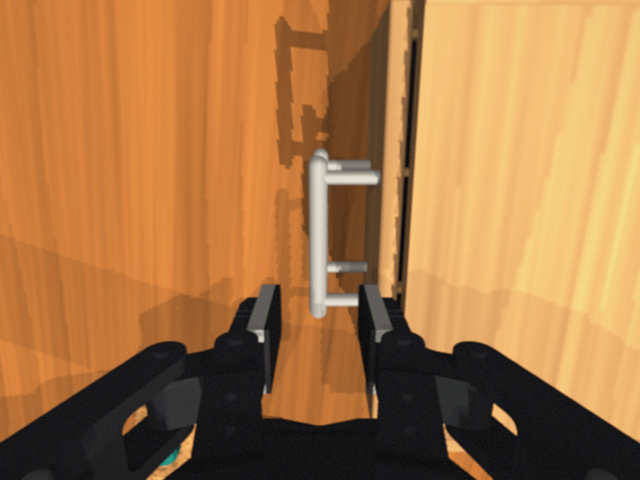

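The bar is a vertical line at column 318, rows 155–313. That matches the projection for z = 85, and it sits centred between the fingers, so I'm descending.

Call:
step_arm(targets=[[0.35, 0, -0.04, 0.84, 0, 0, 0], [0.35, 0, -0.03, 0.84, 0, 0, 0], [0.35, 0, -0.02, 0.84, 0, 0, 0], [0.35, 0, 0, 0.84, 0, 0, 0], [0.35, 0, 0, 0.82, 0, 0, 0]])

```text
time: 3.7
eef_pos: [601.7, -26.8, 138.3]
orientation: [-2.103, -2.334, 0.0]
force: [0.9, 0.1, -0.3]
finger_gap: 0.35
grip_force: 0.0
```

Call:
step_arm(targets=[[0, 0, 0, 0, 0, 0, 0], [0, 0, 0, 0, 0, 0, 0], [0, 0, 0, 0, 0, 0, 0], [0, 0, 0, 0, 0, 0, 0]], newtons=50)

```text
time: 4.1
eef_pos: [600.3, -26.4, 138.0]
orientation: [-2.101, -2.333, 0.003]
force: [4.0, -1.1, -24.1]
finger_gap: 0.108
grip_force: 48.3
```

Call:
step_arm(targets=[[0, 0, -0.3, 0, 0, 0, 0], [0, 0, -0.6, 0, 0, 0, 0], [0, 0, -0.6, 0, 0, 0, 0], [0, 0, -0.6, 0, 0, 0, 0], [0, 0, -0.6, 0, 0, 0, 0]])

```text
time: 4.6
eef_pos: [532.2, -33.4, 138.0]
orientation: [-2.101, -2.333, 0.003]
force: [4.4, -0.6, -29.3]
finger_gap: 0.105
grip_force: 48.9
```

Call:
step_arm(targets=[[0, 0, -0.6, 0, 0, 0, 0], [0, 0, -0.6, 0, 0, 0, 0], [0, 0, -0.4, 0, 0, 0, 0], [0, 0, -0.2, 0, 0, 0, 0], [0, 0, -0.1, 0, 0, 0, 0]])

```text
time: 5.1
eef_pos: [484.5, -38.4, 138.1]
orientation: [-2.101, -2.333, 0.004]
force: [4.6, -1.5, -33.6]
finger_gap: 0.1
grip_force: 48.6
```

Call:
step_arm(targets=[[0, 0, -0.1, 0, 0, 0, 0], [0, 0, -0.1, 0, 0, 0, 0], [0, 0, -0.1, 0, 0, 0, 0]])

```text
time: 5.4
eef_pos: [477.6, -39.1, 138.0]
orientation: [-2.101, -2.333, 0.004]
force: [4.0, -1.6, -32.9]
finger_gap: 0.106
grip_force: 48.6
```

Call:
step_arm(targets=[[0, 0, -0.1, 0, 0, 0, 0], [0, 0, -0.1, 0, 0, 0, 0]])

```text
time: 5.6
eef_pos: [472.6, -39.6, 138.1]
orientation: [-2.101, -2.333, 0.004]
force: [4.1, -1.0, -32.7]
finger_gap: 0.109
grip_force: 48.6
```

Call:
step_arm(targets=[[0, 0, -0.08, 0, 0, 0, 0], [0, 0, 0, 0, 0, 0, 0]])

```text
time: 5.8
eef_pos: [470.7, -39.8, 138.1]
orientation: [-2.101, -2.333, 0.003]
force: [4.4, -1.1, -34.0]
finger_gap: 0.105
grip_force: 48.7
```

Call:
step_arm(targets=[[0, 0, -0.06, 0, 0, 0, 0], [0, 0, -0.06, 0, 0, 0, 0]])

```text
time: 6.0
eef_pos: [470.3, -39.8, 138.2]
orientation: [2.1, 2.334, 0.002]
force: [14.5, -0.4, -48.1]
finger_gap: 0.11
grip_force: 48.0
```

Call:
step_arm(targets=[[0, 0, -0.06, 0, 0, 0, 0], [0, 0, -0.06, 0, 0, 0, 0]])

```text
time: 6.2
eef_pos: [469.9, -39.8, 138.3]
orientation: [2.097, 2.331, 0.008]
force: [24.0, -0.2, -59.2]
finger_gap: 0.106
grip_force: 47.8
```

Call:
step_arm(targets=[[0, 0, 0.1, 0, 0, 0, 0], [0.35, 0, 0, 0, 0, 0, 0], [0.35, 0, 0, 0, 0, 0, 0], [0.35, 0, 0, -0.3, 0, 0, 0], [0.35, 0, 0, -0.9, 0, 0, 0]])

```text
time: 6.7
eef_pos: [468.3, -39.9, 170.0]
orientation: [-2.101, -2.334, 0.002]
force: [-0.1, -0.8, -0.6]
finger_gap: 0.352
grip_force: 0.0
```

Call:
step_arm(targets=[[0.35, 0, 0, -1, 0, 0, 0], [0.35, 0, 0, -1, 0, 0, 0], [0.35, 0, 0, -1, 0, 0, 0]])

```text
time: 7.0
eef_pos: [469.3, -40.0, 247.4]
orientation: [2.101, 2.333, 0.003]
force: [1.0, 0.3, -0.3]
finger_gap: 0.348
grip_force: 0.0
```

```bash
python3 - <<'E'
from h import *
st(); plan(chest(-150,0,350),YAW-np.pi/2,0.5)
E
```

```text
t 7.0 p [469.3 -40.  247.4] q [-0.01  0.22  0.04  2.06 -0.01  0.86  0.14] gap 0.348 F [ 1.   0.3 -0.3] tilt [[-0.105, 0.994, 0.003], [0.995, 0.105, 0.0], [-0.0, 0.003, -1.0]]
[[0.5, 0.0, 0.39, -0.34, 0.0, 0.0, 0.94], [0.5, 0.05, 0.39, -0.34, 0.0, 0.0, 0.94], [0.5, 0.1, 0.38, -0.34, 0.0, 0.0, 0.94], [0.5, 0.15, 0.36, -0.34, 0.0, 0.0, 0.94], [0.5, 0.2, 0.34, -0.34, 0.0, 0.0, 0.94]]
[[0.5, 0.24, 0.31, -0.34, 0.0, 0.0, 0.94], [0.5, 0.28, 0.28, -0.34, 0.0, 0.0, 0.94], [0.5, 0.31, 0.24, -0.34, 0.0, 0.0, 0.94], [0.5, 0.34, 0.2, -0.34, 0.0, 0.0, 0.94], [0.5, 0.36, 0.15, -0.34, 0.0, 0.0, 0.94]]
[[0.5, 0.38, 0.1, -0.34, 0.0, 0.0, 0.94], [0.5, 0.39, 0.05, -0.34, 0.0, 0.0, 0.94]]
```

Call:
step_arm(targets=[[0.5, 0, 0.39, -0.34, 0, 0, 0.94], [0.5, 0.05, 0.39, -0.34, 0, 0, 0.94], [0.5, 0.1, 0.38, -0.34, 0, 0, 0.94], [0.5, 0.15, 0.36, -0.34, 0, 0, 0.94], [0.5, 0.2, 0.34, -0.34, 0, 0, 0.94]])

```text
time: 7.5
eef_pos: [518.2, -34.8, 289.5]
orientation: [2.746, 1.525, 0.004]
force: [0.5, -0.1, 0.2]
finger_gap: 0.5
grip_force: 0.0
```

Call:
step_arm(targets=[[0.5, 0.24, 0.31, -0.34, 0, 0, 0.94], [0.5, 0.28, 0.28, -0.34, 0, 0, 0.94], [0.5, 0.31, 0.24, -0.34, 0, 0, 0.94], [0.5, 0.34, 0.2, -0.34, 0, 0, 0.94], [0.5, 0.36, 0.15, -0.34, 0, 0, 0.94]])

```text
time: 8.0
eef_pos: [566.9, -29.8, 332.0]
orientation: [-3.091, -0.559, -0.004]
force: [0.4, 0.1, 0.3]
finger_gap: 0.499
grip_force: 0.0
```

Call:
step_arm(targets=[[0.5, 0.38, 0.1, -0.34, 0, 0, 0.94], [0.5, 0.39, 0.05, -0.34, 0, 0, 0.94], [0.5, 0, 0, 0, 0, 0, 0]])

```text
time: 8.3
eef_pos: [587.6, -27.5, 349.5]
orientation: [-3.137, -0.157, -0.008]
force: [-0.3, -0.1, 0.3]
finger_gap: 0.499
grip_force: 0.0
```

```bash
python3 - <<'E'
from h import *
st(); s=wsnap("w2")
for x in(-117,-183):
  for y in(77,0,-77): print(x,y,proj(s,chest(x,y,60)).round(0))
E
```

```text
t 8.3 p [587.6 -27.5 349.5] q [-0.22  0.32  0.28  1.68 -0.1   1.15 -1.38] gap 0.499 F [-0.3 -0.1  0.3] tilt [[0.995, 0.1, 0.005], [0.1, -0.995, 0.001], [0.005, -0.0, -1.0]]
-117 77 [234. 165.]
-117 0 [320. 165.]
-117 -77 [406. 165.]
-183 77 [238. 236.]
-183 0 [320. 235.]
-183 -77 [402. 235.]
```

View pics/w2.png

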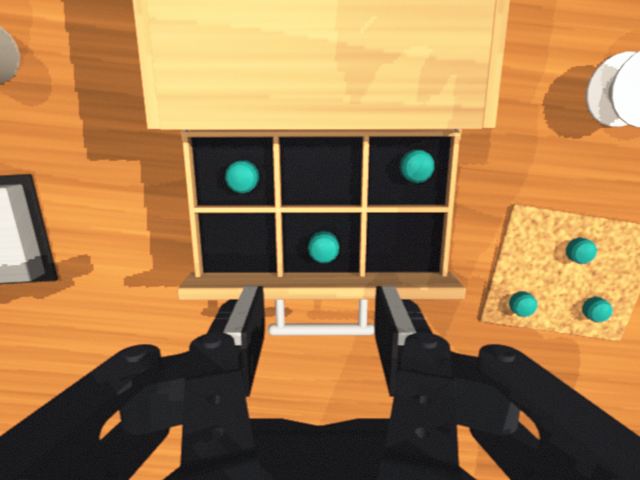

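The drawer is out. Stones already sit in well 3 (242,176), well 5 (417,166) and well 1 (323,247), so wells 4, 0 and 2 are empty. The dividers cross at about (278,209) and (364,209), and the pad stones are at (581,250), (523,304) and (598,309).

```bash
python3 - <<'E'
from h import *
w,a,b=load("w2"),load("scene0"),load("top0")
ci=lambda p:((lambda d:(np.cos(YAW)*d[0]+np.sin(YAW)*d[1],-np.sin(YAW)*d[0]+np.cos(YAW)*d[1],d[2]))(p-C))
for uv in[(278,209),(364,209)]: p=atz(w,uv,70);print("cross",p.round(1),np.round(ci(p),1))
for uv in[(196,275),(446,272),(276,137),(366,137)]: print("z70",uv,np.round(ci(atz(w,uv,70)),1))
print("top corners case z112",[np.round(ci(atz(w,u,112)),1) for u in[(149,128),(495,128)]])
print("handle",np.round(ci(atz(w,(322,329),85)),1))
A=[x[0] for x in teal(a["color"],40)];B=[x[0] for x in teal(b["color"],40)]
for c,n,_ in teal(w["color"],60):
    print("stone",c.round(1),n,atz(w,c,14).round(1),np.round(ci(atz(w,c,69)),1))
    if c[0]>480:
        v=min(B,key=lambda v:tri([(w,c),(b,v)])[1]);u=min(A,key=lambda u:tri([(a,u),(w,c)])[1]);r=tri([(w,c),(b,v),(a,u)]);print("  tri",r[0].round(1),round(r[1],1))
E
```

```text
cross [577.3   9.1  70. ] [-155.3   37.9   70. ]
cross [584.9 -67.9  70. ] [-155.4  -39.5   70. ]
z70 (196, 275) [-218.8  117.1   70. ]
z70 (446, 272) [-216.2 -118.5   70. ]
z70 (276, 137) [-92.3  37.7  70. ]
z70 (366, 137) [-92.4 -39.4  70. ]
top corners case z112 [array([-83.9, 128.3, 112. ]), array([ -84.3, -131.1,  112. ])]
handle [-267.4   -1.7   85. ]
stone [416.9 165.8] 969 [ 622.9 -123.1   14. ] [-117.   -84.9   69. ]
stone [241.8 176.2] 935 [594.9  52.9  14. ] [-125.9   69.    69. ]
stone [323.4 246.8] 856 [528.  -37.6  14. ] [-191.4   -3.1   69. ]
stone [581.2 250.2] 574 [ 551.3 -313.4   14. ] [-195.1 -242.5   69. ]
  tri [ 551.  -314.4   12.8] 0.9
stone [523.  303.7] 503 [ 483.5 -266.2   14. ] [-249.4 -196.    69. ]
  tri [ 483.  -266.8   13.2] 1.0
stone [597.1 309.2] 540 [ 485.  -350.5   14. ] [-255.4 -268.7   69. ]
  tri [ 484.7 -351.6   12.8] 1.1
```

```bash
python3 - <<'E'
from h import *
m=np.array([530,-150,310.]);q=plan(m,YAW-np.pi/2,0.5); print(); plan([483.2,-266.8,150],YAW-np.pi/2,0.5,p0=m,r0=q[1])
E
```

```text
[[0.5, -0.55, 0.93, 0.31, 0.0, 0.0, 0.01], [0.5, -0.55, 0.93, 0.31, 0.0, 0.0, 0.01], [0.5, -0.55, 0.93, 0.31, 0.0, 0.0, 0.01], [0.5, -0.55, 0.93, 0.31, 0.0, 0.0, 0.01], [0.5, -0.55, 0.93, 0.31, 0.0, 0.0, 0.01]]

[[0.5, -0.33, 0.64, 0.91, 0.0, 0.0, 0.0], [0.5, -0.33, 0.64, 0.91, 0.0, 0.0, 0.0], [0.5, -0.33, 0.64, 0.91, 0.0, 0.0, 0.0], [0.5, -0.33, 0.64, 0.91, 0.0, 0.0, 0.0], [0.5, -0.33, 0.64, 0.91, 0.0, 0.0, 0.0]]
[[0.5, -0.33, 0.64, 0.91, 0.0, 0.0, 0.0], [0.5, -0.33, 0.64, 0.91, 0.0, 0.0, 0.0]]
```

Call:
step_arm(targets=[[0.5, -0.55, 0.93, 0.31, 0, 0, 0], [0.5, -0.55, 0.93, 0.31, 0, 0, 0], [0.5, -0.55, 0.93, 0.31, 0, 0, 0], [0.5, -0.55, 0.93, 0.31, 0, 0, 0], [0.5, -0.55, 0.93, 0.31, 0, 0, 0]])

```text
time: 8.85
eef_pos: [527.9, -151.2, 307.7]
orientation: [-3.137, -0.164, 0.0]
force: [0.6, -0.0, -0.7]
finger_gap: 0.503
grip_force: 0.0
```

```bash
python3 - <<'E'
from h import *
st();s=wsnap("w3")
for c,n,_ in teal(s["color"],60): print(c.round(1),n,atz(s,c,14).round(1))
E
```

```text
t 8.85 p [ 527.9 -151.2  307.7] q [-0.05  0.29  0.34  1.82 -0.11  1.04 -1.13] gap 0.503 F [ 0.6 -0.  -0.7] tilt [[0.995, 0.104, -0.0], [0.104, -0.995, 0.001], [-0.0, -0.001, -1.0]]
[277.1  70.5] 1401 [ 633.  -103.8   14. ]
[67.3 83.3] 1671 [604.4  74.8  14. ]
[174.4 173.4] 1290 [536.1 -16.9  14. ]
[498.1 190.4] 724 [ 551.1 -314.4   14. ]
[434.2 254.5] 624 [ 483.3 -267.1   14. ]
[519.9 261.2] 669 [ 485.  -351.2   14. ]
```

View pics/w3.png

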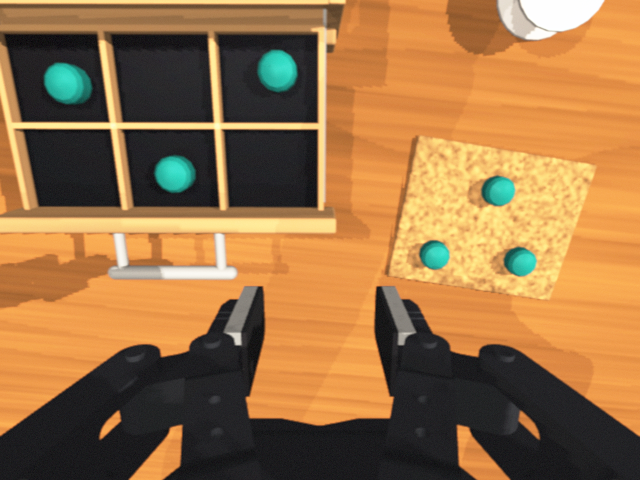

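This view has the divider crossings at (117,126) and (217,126), and the pad stones agree with the earlier positions to within 1 mm. I'll triangulate the crossings while planning.

```bash
python3 - <<'E'
from h import *
a,b=load("w2"),load("w3")
for u,v in[((278,209),(116,126)),((364,209),(217,126)),((416.9,165.8),(277.1,70.5)),((241.8,176.2),(67.3,83.3)),((323.4,246.8),(174.4,173.4))]:
    p,e=tri([(a,u),(b,v)]);print(p.round(1),round(e,1))
for n,x,y in[(2,-188.4,-77.8),(4,-122.4,-.8),(0,-188.4,76.2)]: print(n,chest(x,y,60).round(1))
plan([483.2,-266.9,150],YAW-np.pi/2,0.5)
E
```

```text
[576.4   9.4  65.7] 0.1
[584.7 -67.9  69.6] 0.1
[ 627.7 -109.6   68. ] 0.2
[603.3  43.3  67. ] 0.2
[545.1 -35.4  67.4] 0.2
2 [ 555.9 -109.3   60. ]
4 [613.9 -26.1  60. ]
0 [540.5  43.9  60. ]
[[0.5, -0.3, 0.6, 0.9, 0.0, 0.0, 0.0], [0.5, -0.3, 0.6, 0.9, 0.0, 0.0, 0.0], [0.5, -0.3, 0.6, 0.9, 0.0, 0.0, 0.0], [0.5, -0.3, 0.6, 0.9, 0.0, 0.0, 0.0], [0.5, -0.3, 0.6, 0.9, 0.0, 0.0, 0.0]]
[[0.5, -0.3, 0.6, 0.89, 0.0, 0.0, 0.0], [0.5, -0.3, 0.6, 0.89, 0.0, 0.0, 0.0]]
```

Call:
step_arm(targets=[[0.5, -0.3, 0.6, 0.9, 0, 0, 0], [0.5, -0.3, 0.6, 0.9, 0, 0, 0], [0.5, -0.3, 0.6, 0.9, 0, 0, 0], [0.5, -0.3, 0.6, 0.9, 0, 0, 0], [0.5, -0.3, 0.6, 0.9, 0, 0, 0]])

```text
time: 9.4
eef_pos: [498.8, -228.9, 194.7]
orientation: [-3.137, -0.164, -0.0]
force: [0.2, -0.4, -0.1]
finger_gap: 0.499
grip_force: 0.0
```

Call:
step_arm(targets=[[0.5, -0.3, 0.6, 0.89, 0, 0, 0], [0.5, -0.3, 0.6, 0.89, 0, 0, 0], [0.5, 0, 0, 0, 0, 0, 0]])

```text
time: 9.7
eef_pos: [484.1, -261.4, 148.4]
orientation: [-3.136, -0.156, 0.009]
force: [-0.9, 0.7, -0.3]
finger_gap: 0.499
grip_force: 0.0
```

```bash
python3 - <<'E'
from h import *
st(); plan([483.2,-266.9,77],YAW-np.pi/2,0.5)
E
```

```text
t 9.7 p [ 484.1 -261.4  148.4] q [ 0.19  0.52  0.32  1.94 -0.23  0.73 -0.82] gap 0.499 F [-0.9  0.7 -0.3] tilt [[0.995, 0.099, -0.006], [0.099, -0.995, 0.001], [-0.005, -0.002, -1.0]]
[[0.5, -0.01, 0.07, 0.95, 0.0, 0.01, 0.0], [0.5, -0.02, 0.07, 0.95, 0.0, 0.01, 0.0], [0.5, -0.02, 0.07, 0.95, 0.0, 0.01, 0.0]]
```

Call:
step_arm(targets=[[0.5, -0.01, 0.08, 0.9, 0, 0.01, 0], [0.5, -0.02, 0.08, 0.9, 0, 0.01, 0], [0.5, -0.02, 0.06, 0.6, 0, 0.01, 0], [0.5, 0, 0, 0.3, 0, 0, 0], [0.5, 0, 0, 0, 0, 0, 0]])

```text
time: 10.2
eef_pos: [487.1, -265.0, 82.9]
orientation: [-3.136, -0.16, -0.005]
force: [-0.7, 1.1, 0.1]
finger_gap: 0.501
grip_force: 0.0
```

```bash
python3 - <<'E'
from h import *
st(); plan([483.2,-266.9,77],YAW-np.pi/2,0.5)
E
```

```text
t 10.2 p [ 487.1 -265.    82.9] q [ 0.24  0.63  0.27  1.95 -0.29  0.6  -0.77] gap 0.501 F [-0.7  1.1  0.1] tilt [[0.995, 0.102, 0.003], [0.102, -0.995, 0.001], [0.003, -0.001, -1.0]]
[[0.5, -0.16, 0.06, 0.23, -0.01, -0.02, 0.01]]
```

Call:
step_arm(targets=[[0.5, -0.16, 0.06, 0.2, 0, -0.02, 0], [0.5, 0, 0, 0, 0, 0, 0]])

```text
time: 10.4
eef_pos: [483.1, -267.9, 78.4]
orientation: [3.137, 0.158, 0.002]
force: [-0.1, 0.1, 0.4]
finger_gap: 0.497
grip_force: 0.0
```

```bash
python3 - <<'E'
from h import *
st(); plan([483.2,-266.9,77],YAW-np.pi/2,0.5)
E
```

```text
t 10.4 p [ 483.1 -267.9   78.4] q [ 0.24  0.64  0.27  1.95 -0.29  0.59 -0.77] gap 0.497 F [-0.1  0.1  0.4] tilt [[0.995, 0.1, 0.001], [0.1, -0.995, -0.0], [0.001, 0.0, -1.0]]
[[0.5, 0.01, -0.04, 0.06, 0.0, -0.01, 0.0]]
```

Good. Close on it and lift a little.

Call:
step_arm(targets=[[0, 0.01, -0.04, 0.05, 0, 0, 0], [0, 0, 0, 0, 0, 0, 0], [0, 0, 0, 0, 0, 0, 0], [0, 0, 0, 0, 0, 0, 0]], newtons=30)

```text
time: 10.8
eef_pos: [484.1, -267.1, 77.6]
orientation: [3.137, 0.158, 0.004]
force: [-1.0, -1.0, 7.0]
finger_gap: 0.308
grip_force: 33.1
```

Call:
step_arm(targets=[[0, 0, 0, -0.2, 0, 0, 0], [0, 0, 0, -0.8, 0, 0, 0], [0, 0, 0, -1, 0, 0, 0], [0, 0, 0, -1, 0, 0, 0], [0, 0, 0, -1, 0, 0, 0]])

```text
time: 11.3
eef_pos: [483.1, -266.1, 177.7]
orientation: [-3.137, -0.159, -0.001]
force: [-0.4, 0.2, -0.4]
finger_gap: 0.306
grip_force: 29.7
```

```bash
python3 - <<'E'
from h import *
st(); p=np.array([555.9,-109.3,195]);q=plan(p,YAW-np.pi/2,0.0)
s=wsnap("w4"); print([(c.round(0),n,b) for c,n,b in teal(s["color"],60)], s["T"][:3,3])
E
```

```text
t 11.3 p [ 483.1 -266.1  177.7] q [ 0.19  0.47  0.34  1.92 -0.22  0.78 -0.83] gap 0.306 F [-0.4  0.2 -0.4] tilt [[0.995, 0.101, 0.001], [0.101, -0.995, 0.001], [0.001, -0.001, -1.0]]
[[0.0, 0.59, -0.99, -0.11, 0.0, 0.0, 0.0], [0.0, 0.59, -0.99, -0.11, 0.0, 0.0, 0.0], [0.0, 0.59, -0.99, -0.11, 0.0, 0.0, 0.0], [0.0, 0.59, -0.99, -0.11, 0.0, 0.0, 0.0], [0.0, 0.59, -0.99, -0.12, 0.0, 0.0, 0.0]]
[[0.0, 0.59, -0.99, -0.12, 0.0, 0.0, 0.0]]
[(array([416., 132.]), np.int32(1901), array([391, 108,  50,  48], dtype=int32)), (array([457., 247.]), np.int32(1634), array([434, 225,  48,  46], dtype=int32)), (array([319., 315.]), np.int32(4488), array([283, 277,  74,  77], dtype=int32))] [ 553.65790031 -258.85439889  249.42944416]
```

Call:
step_arm(targets=[[0, 0.59, -0.99, -0.12, 0, 0, 0], [0, 0.59, -0.99, -0.12, 0, 0, 0], [0, 0.59, -0.99, -0.12, 0, 0, 0], [0, 0.59, -0.99, -0.12, 0, 0, 0], [0, 0.59, -0.99, -0.12, 0, 0, 0]])

```text
time: 11.85
eef_pos: [544.4, -134.6, 191.9]
orientation: [-3.137, -0.159, -0.001]
force: [0.5, 0.0, 0.3]
finger_gap: 0.302
grip_force: 29.7
```

Call:
step_arm(targets=[[0, 0.59, -0.99, -0.12, 0, 0, 0], [0, 0, 0, 0, 0, 0, 0]])

```text
time: 12.05
eef_pos: [558.5, -104.1, 195.1]
orientation: [-3.134, -0.17, -0.004]
force: [-0.0, -0.1, 0.2]
finger_gap: 0.306
grip_force: 29.7
```

```bash
python3 - <<'E'
from h import *
st(); plan([555.9,-109.3,145],YAW-np.pi/2,0.0)
E
```

```text
t 12.05 p [ 558.5 -104.1  195.1] q [-0.11  0.47  0.31  1.87 -0.19  0.83 -1.16] gap 0.306 F [-0.  -0.1  0.2] tilt [[0.994, 0.108, 0.003], [0.108, -0.994, 0.003], [0.003, -0.003, -1.0]]
[[0.0, -0.04, 0.07, 0.67, -0.01, -0.01, 0.02], [0.0, -0.04, 0.07, 0.67, -0.01, -0.01, 0.02], [0.0, -0.04, 0.07, 0.67, -0.01, -0.01, 0.02]]
```

Call:
step_arm(targets=[[0, -0.04, 0.07, 0.5, 0, 0, 0], [0, -0.04, 0.07, 0.5, 0, 0, 0], [0, -0.04, 0.07, 0.5, 0, 0, 0.03], [0, 0, 0, 0.3, 0, 0, 0.03], [0, 0, 0, 0, 0, 0, 0]])

```text
time: 12.55
eef_pos: [552.6, -116.2, 148.0]
orientation: [-3.138, -0.142, 0.004]
force: [-0.3, -0.2, 0.1]
finger_gap: 0.304
grip_force: 29.7
```

```bash
python3 - <<'E'
from h import *
st(); plan([555.9,-109.3,133.2],YAW-np.pi/2,0.0)
s=wsnap("w5"); b=[(c,n) for c,n,_ in teal(s["color"],60)]; print([(c.round(0),n) for c,n in b])
E
```

```text
t 12.55 p [ 552.6 -116.2  148. ] q [-0.07  0.54  0.3   1.9  -0.22  0.74 -1.13] gap 0.304 F [-0.3 -0.2  0.1] tilt [[0.996, 0.09, -0.002], [0.09, -0.996, 0.0], [-0.002, -0.001, -1.0]]
[[0.0, 0.16, -0.26, 0.59, 0.0, 0.02, -0.07]]
[(array([320., 103.]), np.int32(5277)), (array([123., 295.]), np.int32(4527)), (array([319., 314.]), np.int32(4732))]
```

Call:
step_arm(targets=[[0, 0.16, -0.26, 0.1, 0, 0.02, -0.07], [0, 0, 0, 0, 0, 0, 0], [0, 0, 0, 0, 0, 0, 0], [0, 0, 0, 0, 0, 0, 0]])

```text
time: 13.0
eef_pos: [557.7, -108.5, 147.9]
orientation: [-3.137, -0.161, -0.008]
force: [-0.3, 0.1, -0.0]
finger_gap: 0.304
grip_force: 29.7
```

```bash
python3 - <<'E'
from h import *
st(); plan([555.9,-109.3,133.2],YAW-np.pi/2,0.0)
E
```

```text
t 13.0 p [ 557.7 -108.5  147.9] q [-0.08  0.54  0.29  1.9  -0.22  0.73 -1.13] gap 0.304 F [-0.3  0.1 -0. ] tilt [[0.995, 0.102, 0.005], [0.102, -0.995, 0.0], [0.005, 0.0, -1.0]]
[[0.0, -0.08, 0.02, 0.59, 0.0, -0.03, 0.02]]
```

Call:
step_arm(targets=[[0, -0.04, 0.02, 0.3, 0, -0.01, 0], [0, -0.04, 0, 0.2, 0, -0.01, 0], [0, 0, 0, 0.06, 0, 0, 0], [0, 0, 0, 0, 0, 0, 0]])

```text
time: 13.4
eef_pos: [555.2, -109.4, 133.0]
orientation: [-3.137, -0.16, -0.0]
force: [-0.4, -0.1, -0.8]
finger_gap: 0.305
grip_force: 29.7
```

```bash
python3 - <<'E'
from h import *
st()
E
```

```text
t 13.4 p [ 555.2 -109.4  133. ] q [-0.07  0.56  0.28  1.91 -0.23  0.71 -1.13] gap 0.305 F [-0.4 -0.1 -0.8] tilt [[0.995, 0.102, 0.0], [0.102, -0.995, 0.0], [0.0, -0.0, -1.0]]
```

Call:
step_arm(targets=[[0, 0, 0, 0.03, 0, 0, 0], [0, 0, 0, 0, 0, 0, 0]])

```text
time: 13.6
eef_pos: [555.7, -109.4, 132.7]
orientation: [3.137, 0.16, 0.003]
force: [0.5, -0.6, 0.5]
finger_gap: 0.302
grip_force: 29.7
```

Call:
step_arm(targets=[[0.42, 0, 0, 0.02, 0, 0, 0], [0.42, 0, 0, 0, 0, 0, 0], [0.42, 0, 0, 0, 0, 0, 0], [0.42, 0, 0, -0.3, 0, 0, 0], [0.42, 0, 0, -0.8, 0, 0, 0]])

```text
time: 14.1
eef_pos: [554.3, -109.1, 158.8]
orientation: [-3.137, -0.16, 0.004]
force: [0.1, 0.0, 0.2]
finger_gap: 0.424
grip_force: 0.0
```

Call:
step_arm(targets=[[0.45, 0, 0, -1, 0, 0, 0], [0.5, 0, 0, -0.8, 0, 0, 0], [0.5, 0, 0, 0, 0, 0, 0], [0.5, 0, 0, 0, 0, 0, 0]])

```text
time: 14.5
eef_pos: [555.8, -109.3, 205.5]
orientation: [-3.137, -0.16, -0.004]
force: [-0.6, 0.5, -0.7]
finger_gap: 0.493
grip_force: 0.0
```

```bash
python3 - <<'E'
from h import *
st(); s=wsnap("w6"); print([(c.round(0),n,b,atz(s,c,68).round(1)) for c,n,b in teal(s["color"],60)])
plan([484.8,-351.4,180],YAW-np.pi/2,0.5)
E
```

```text
t 14.5 p [ 555.8 -109.3  205.5] q [-0.11  0.45  0.32  1.87 -0.19  0.85 -1.16] gap 0.493 F [-0.6  0.5 -0.7] tilt [[0.995, 0.102, 0.003], [0.102, -0.995, 0.0], [0.003, 0.0, -1.0]]
[(array([334., 117.]), np.int32(2703), array([306,  87,  58,  60], dtype=int32), array([ 628. , -109.5,   68. ])), (array([ 32., 135.]), np.int32(3261), array([  0, 106,  68,  59], dtype=int32), array([603.7,  42.9,  68. ])), (array([319., 253.]), np.int32(2286), array([293, 226,  54,  55], dtype=int32), array([ 555.2, -109.2,   68. ])), (array([185., 257.]), np.int32(2430), array([156, 230,  58,  55], dtype=int32), array([545.5, -35. ,  68. ])), (array([609., 261.]), np.int32(1467), array([585, 241,  49,  40], dtype=int32), array([ 566.7, -270.2,   68. ])), (array([626., 348.]), np.int32(968), array([608, 330,  32,  38], dtype=int32), array([ 514.3, -296.3,   68. ]))]
[[0.5, -0.38, 0.94, 0.1, 0.0, 0.0, 0.0], [0.5, -0.38, 0.94, 0.1, 0.0, 0.0, 0.0], [0.5, -0.38, 0.94, 0.1, 0.0, 0.0, 0.0], [0.5, -0.38, 0.94, 0.1, 0.0, 0.0, 0.0], [0.5, -0.38, 0.94, 0.1, 0.0, 0.0, 0.0]]
[[0.5, -0.38, 0.94, 0.1, 0.0, 0.0, 0.0], [0.5, -0.38, 0.94, 0.1, 0.0, 0.0, 0.0], [0.5, -0.38, 0.94, 0.1, 0.0, 0.0, 0.0], [0.5, -0.38, 0.94, 0.1, 0.0, 0.0, 0.0], [0.5, -0.38, 0.94, 0.1, 0.0, 0.0, 0.0]]
```

Call:
step_arm(targets=[[0.5, -0.38, 0.94, 0.1, 0, 0, 0], [0.5, -0.38, 0.94, 0.1, 0, 0, 0], [0.5, -0.38, 0.94, 0.1, 0, 0, 0], [0.5, -0.38, 0.94, 0.1, 0, 0, 0], [0.5, -0.38, 0.94, 0.1, 0, 0, 0]])

```text
time: 15.05
eef_pos: [519.1, -231.6, 190.8]
orientation: [-3.137, -0.161, 0.001]
force: [0.7, -1.4, 0.2]
finger_gap: 0.501
grip_force: 0.0
```

Call:
step_arm(targets=[[0.5, -0.38, 0.94, 0.1, 0, 0, 0], [0.5, -0.38, 0.94, 0.1, 0, 0, 0], [0.5, -0.38, 0.94, 0.1, 0, 0, 0], [0.5, -0.38, 0.94, 0.1, 0, 0, 0], [0.5, -0.38, 0.94, 0.1, 0, 0, 0]])

```text
time: 15.55
eef_pos: [483.9, -353.3, 178.1]
orientation: [-3.136, -0.16, 0.001]
force: [0.3, -0.2, -0.3]
finger_gap: 0.504
grip_force: 0.0
```

Call:
step_arm(targets=[[0.5, 0, 0, 0.9, 0, 0, 0], [0.5, 0, 0, 0.9, 0, 0, 0], [0.5, 0, 0, 0.8, 0, 0, 0], [0.5, 0, 0, 0, 0, 0, 0], [0.5, 0, 0, 0, 0, 0, 0]])

```text
time: 16.05
eef_pos: [484.4, -352.5, 113.7]
orientation: [-3.136, -0.16, 0.001]
force: [0.2, -0.2, 0.2]
finger_gap: 0.5
grip_force: 0.0
```

```bash
python3 - <<'E'
from h import *
st(); plan([484.8,-351.4,77],YAW-np.pi/2,0.5)
E
```

```text
t 16.05 p [ 484.4 -352.5  113.7] q [ 0.35  0.64  0.31  1.83 -0.28  0.72 -0.65] gap 0.5 F [ 0.2 -0.2  0.2] tilt [[0.995, 0.102, -0.001], [0.102, -0.995, 0.001], [-0.001, -0.001, -1.0]]
[[0.5, 0.01, -0.02, 0.73, 0.0, 0.0, 0.01], [0.5, 0.01, -0.02, 0.73, 0.0, 0.0, 0.01]]
```

Call:
step_arm(targets=[[0.5, 0.01, -0.02, 0.7, 0, 0, 0], [0.5, 0.01, -0.02, 0.5, 0, 0, 0], [0.5, 0, 0, 0.22, 0, 0, 0], [0.5, 0, 0, 0, 0, 0, 0], [0.5, 0, 0, 0, 0, 0, 0]])

```text
time: 16.55
eef_pos: [485.7, -352.0, 79.5]
orientation: [3.137, 0.16, 0.003]
force: [-0.5, 0.4, 0.9]
finger_gap: 0.501
grip_force: 0.0
```

```bash
python3 - <<'E'
from h import *
st(); plan([484.8,-351.4,77],YAW-np.pi/2,0.5)
E
```

```text
t 16.55 p [ 485.7 -352.    79.5] q [ 0.36  0.69  0.29  1.83 -0.3   0.66 -0.64] gap 0.501 F [-0.5  0.4  0.9] tilt [[0.995, 0.102, 0.002], [0.102, -0.995, -0.0], [0.002, 0.0, -1.0]]
[[0.5, -0.03, -0.03, 0.1, 0.0, -0.01, 0.01]]
```

Call:
step_arm(targets=[[0.5, -0.03, -0.03, 0.07, 0, -0.01, 0], [0, 0, 0, 0, 0, 0, 0], [0, 0, 0, 0, 0, 0, 0], [0, 0, 0, 0, 0, 0, 0], [0, 0, 0, 0, 0, 0, 0]])

```text
time: 17.05
eef_pos: [484.8, -351.1, 77.9]
orientation: [-3.137, -0.16, -0.001]
force: [-1.2, 1.4, 6.0]
finger_gap: 0.306
grip_force: 29.7
```

Call:
step_arm(targets=[[0, 0, 0, -0.3, 0, 0, 0], [0, 0, 0, -0.9, 0, 0, 0], [0, 0, 0, -1, 0, 0, 0], [0, 0, 0, -1, 0, 0, 0], [0, 0, 0, -1, 0, 0, 0]])

```text
time: 17.55
eef_pos: [484.6, -351.1, 183.5]
orientation: [3.137, 0.16, 0.0]
force: [0.6, -0.3, -0.5]
finger_gap: 0.304
grip_force: 29.7
```

Call:
step_arm(targets=[[0, 0, 0, -0.6, 0, 0, 0], [0, 0, 0, 0, 0, 0, 0], [0, 0, 0, 0, 0, 0, 0]])

```text
time: 17.85
eef_pos: [484.6, -350.8, 197.0]
orientation: [-3.137, -0.161, 0.0]
force: [0.4, -0.2, -0.2]
finger_gap: 0.301
grip_force: 29.7
```

```bash
python3 - <<'E'
from h import *
st(); plan([613.9,-26.1,200],YAW-np.pi/2,0.0)
E
```

```text
t 17.85 p [ 484.6 -350.8  197. ] q [ 0.31  0.52  0.36  1.8  -0.23  0.87 -0.7 ] gap 0.301 F [ 0.4 -0.2 -0.2] tilt [[0.995, 0.102, -0.0], [0.102, -0.995, 0.0], [-0.0, -0.0, -1.0]]
[[0.0, 0.5, -0.95, -0.01, 0.0, 0.0, 0.0], [0.0, 0.5, -0.95, -0.01, 0.0, 0.0, 0.0], [0.0, 0.5, -0.95, -0.01, 0.0, 0.0, 0.0], [0.0, 0.5, -0.95, -0.01, 0.0, 0.0, 0.0], [0.0, 0.5, -0.95, -0.01, 0.0, 0.0, 0.0]]
[[0.0, 0.5, -0.95, -0.01, 0.0, 0.0, 0.0], [0.0, 0.5, -0.95, -0.01, 0.0, 0.0, 0.0], [0.0, 0.5, -0.95, -0.01, 0.0, 0.0, 0.0], [0.0, 0.5, -0.95, -0.01, 0.0, 0.0, 0.0], [0.0, 0.5, -0.95, -0.01, 0.0, 0.0, 0.0]]
[[0.0, 0.5, -0.95, -0.01, 0.0, 0.0, 0.0], [0.0, 0.5, -0.95, -0.01, 0.0, 0.0, 0.0], [0.0, 0.5, -0.95, -0.01, 0.0, 0.0, 0.0]]
```

Call:
step_arm(targets=[[0, 0.5, -0.95, -0.01, 0, 0, 0], [0, 0.5, -0.95, -0.01, 0, 0, 0], [0, 0.5, -0.95, -0.01, 0, 0, 0], [0, 0.5, -0.95, -0.01, 0, 0, 0], [0, 0.5, -0.95, -0.01, 0, 0, 0]])

```text
time: 18.35
eef_pos: [534.1, -225.1, 196.6]
orientation: [-3.136, -0.16, 0.005]
force: [0.6, 1.4, 0.0]
finger_gap: 0.305
grip_force: 29.7
```

Call:
step_arm(targets=[[0, 0.5, -0.95, -0.01, 0, 0, 0], [0, 0.5, -0.95, -0.01, 0, 0, 0], [0, 0.5, -0.95, -0.01, 0, 0, 0], [0, 0.5, -0.95, -0.01, 0, 0, 0], [0, 0.5, -0.95, -0.01, 0, 0, 0]])

```text
time: 18.85
eef_pos: [584.1, -100.8, 197.8]
orientation: [-3.137, -0.16, 0.005]
force: [0.7, 0.1, -0.7]
finger_gap: 0.308
grip_force: 29.7
```

Call:
step_arm(targets=[[0, 0.5, -0.95, -0.01, 0, 0, 0], [0, 0.5, -0.95, -0.01, 0, 0, 0], [0, 0.5, -0.95, -0.01, 0, 0, 0], [0, 0, 0, 0, 0, 0, 0], [0, 0, 0, 0, 0, 0, 0]])

```text
time: 19.35
eef_pos: [614.0, -26.6, 198.8]
orientation: [3.137, 0.163, -0.005]
force: [0.6, 0.4, -0.1]
finger_gap: 0.301
grip_force: 29.7
```

Call:
step_arm(targets=[[0, 0, 0, 0.5, 0, 0, 0], [0, 0, 0, 0.9, 0, 0, 0], [0, 0, 0, 0.5, 0, 0, 0], [0, 0, 0, 0, 0, 0, 0], [0, 0, 0, 0, 0, 0, 0]])

```text
time: 19.85
eef_pos: [614.5, -28.3, 152.7]
orientation: [3.137, 0.158, -0.002]
force: [0.1, 0.2, -0.3]
finger_gap: 0.303
grip_force: 29.7
```

```bash
python3 - <<'E'
from h import *
st(); plan([613.9,-26.1,133],YAW-np.pi/2,0.0)
E
```

```text
t 19.85 p [614.5 -28.3 152.7] q [-0.21  0.6   0.28  1.77 -0.22  0.8  -1.29] gap 0.303 F [ 0.1  0.2 -0.3] tilt [[0.995, 0.101, -0.001], [0.101, -0.995, -0.0], [-0.001, 0.0, -1.0]]
[[0.0, -0.01, -0.09, 0.79, 0.0, 0.01, 0.01]]
```

Call:
step_arm(targets=[[0, 0, -0.04, 0.4, 0, 0, 0], [0, 0, -0.03, 0.25, 0, 0, 0], [0, 0, 0, 0.08, 0, 0, 0], [0, 0, 0, 0, 0, 0, 0], [0, 0, 0, 0, 0, 0, 0]])

```text
time: 20.35
eef_pos: [614.8, -25.6, 135.0]
orientation: [3.137, 0.161, 0.0]
force: [-0.1, -0.0, 0.3]
finger_gap: 0.305
grip_force: 29.7
```

```bash
python3 - <<'E'
from h import *
st()
E
```

```text
t 20.35 p [614.8 -25.6 135. ] q [-0.21  0.62  0.28  1.78 -0.23  0.77 -1.28] gap 0.305 F [-0.1 -0.   0.3] tilt [[0.995, 0.102, 0.0], [0.102, -0.995, -0.0], [0.0, 0.0, -1.0]]
```

Call:
step_arm(targets=[[0, 0, 0, 0.08, 0, 0, 0], [0, 0, 0, 0, 0, 0, 0], [0, 0, 0, 0, 0, 0, 0]])

```text
time: 20.65
eef_pos: [614.7, -25.7, 132.9]
orientation: [-3.137, -0.16, -0.0]
force: [-0.5, -0.3, -0.4]
finger_gap: 0.301
grip_force: 29.7
```

Call:
step_arm(targets=[[0.42, 0, 0, 0, 0, 0, 0], [0.42, 0, 0, 0, 0, 0, 0], [0.42, 0, 0, 0, 0, 0, 0], [0.42, 0, 0, -0.3, 0, 0, 0], [0.42, 0, 0, -0.8, 0, 0, 0]])

```text
time: 21.15
eef_pos: [613.3, -25.6, 159.2]
orientation: [-3.137, -0.16, 0.006]
force: [-0.1, 0.6, 0.5]
finger_gap: 0.42
grip_force: 0.0
```

Call:
step_arm(targets=[[0.45, 0, 0, -1, 0, 0, 0], [0.5, 0, 0, -0.8, 0, 0, 0], [0.5, 0, 0, 0, 0, 0, 0], [0.5, 0, 0, 0, 0, 0, 0]])

```text
time: 21.55
eef_pos: [614.9, -25.6, 206.0]
orientation: [-3.137, -0.16, -0.002]
force: [-0.7, -1.1, -0.3]
finger_gap: 0.5
grip_force: 0.0
```

```bash
python3 - <<'E'
from h import *
st(); s=wsnap("w7"); print([(c.round(0),n,atz(s,c,68).round(1)) for c,n,b in teal(s["color"],60)])
plan([551.1,-314.2,185],YAW-np.pi/2,0.5)
E
```

```text
t 21.55 p [614.9 -25.6 206. ] q [-0.23  0.53  0.31  1.74 -0.19  0.9  -1.31] gap 0.5 F [-0.7 -1.1 -0.3] tilt [[0.995, 0.102, 0.001], [0.102, -0.995, 0.0], [0.001, -0.0, -1.0]]
[(array([473., 244.]), np.int32(2467), array([ 627.7, -109.4,   68. ])), (array([319., 251.]), np.int32(2285), array([615. , -25.3,  68. ])), (array([195., 259.]), np.int32(2379), array([603.4,  43.3,  68. ])), (array([457., 344.]), np.int32(442), array([ 565.3, -112.6,   68. ])), (array([324., 362.]), np.int32(2054), array([545.3, -35.1,  68. ]))]
[[0.5, -0.31, 0.94, 0.07, 0.0, 0.0, 0.0], [0.5, -0.31, 0.94, 0.07, 0.0, 0.0, 0.0], [0.5, -0.31, 0.94, 0.07, 0.0, 0.0, 0.0], [0.5, -0.31, 0.94, 0.07, 0.0, 0.0, 0.0], [0.5, -0.31, 0.94, 0.07, 0.0, 0.0, 0.0]]
[[0.5, -0.31, 0.94, 0.07, 0.0, 0.0, 0.0], [0.5, -0.31, 0.94, 0.07, 0.0, 0.0, 0.0], [0.5, -0.31, 0.94, 0.07, 0.0, 0.0, 0.0], [0.5, -0.31, 0.94, 0.07, 0.0, 0.0, 0.0], [0.5, -0.31, 0.94, 0.07, 0.0, 0.0, 0.0]]
[[0.5, -0.31, 0.94, 0.07, 0.0, 0.0, 0.0], [0.5, -0.31, 0.94, 0.07, 0.0, 0.0, 0.0]]
```

Call:
step_arm(targets=[[0.5, -0.31, 0.94, 0.07, 0, 0, 0], [0.5, -0.31, 0.94, 0.07, 0, 0, 0], [0.5, -0.31, 0.94, 0.07, 0, 0, 0], [0.5, -0.31, 0.94, 0.07, 0, 0, 0], [0.5, -0.31, 0.94, 0.07, 0, 0, 0]])

```text
time: 22.1
eef_pos: [587.0, -147.2, 195.1]
orientation: [-3.137, -0.161, 0.004]
force: [0.3, -0.1, -0.1]
finger_gap: 0.501
grip_force: 0.0
```

Call:
step_arm(targets=[[0.5, -0.31, 0.94, 0.07, 0, 0, 0], [0.5, -0.31, 0.94, 0.07, 0, 0, 0], [0.5, -0.31, 0.94, 0.07, 0, 0, 0], [0.5, -0.31, 0.94, 0.07, 0, 0, 0], [0.5, -0.31, 0.94, 0.07, 0, 0, 0]])

```text
time: 22.6
eef_pos: [560.5, -267.9, 186.2]
orientation: [-3.136, -0.16, 0.004]
force: [0.4, 0.1, -0.3]
finger_gap: 0.497
grip_force: 0.0
```

Call:
step_arm(targets=[[0.5, -0.31, 0.94, 0.07, 0, 0, 0], [0.5, -0.31, 0.94, 0.07, 0, 0, 0], [0.5, 0, 0, 0.9, 0, 0, 0], [0.5, 0, 0, 0.9, 0, 0, 0], [0.5, 0, 0, 0.9, 0, 0, 0]])

```text
time: 23.1
eef_pos: [550.0, -315.5, 114.7]
orientation: [-3.137, -0.159, 0.003]
force: [-0.1, 1.1, 0.2]
finger_gap: 0.504
grip_force: 0.0
```

Call:
step_arm(targets=[[0.5, 0, 0, 0.4, 0, 0, 0], [0.5, 0, 0, 0, 0, 0, 0], [0.5, 0, 0, 0, 0, 0, 0]])

```text
time: 23.4
eef_pos: [551.0, -315.7, 106.9]
orientation: [3.137, 0.16, -0.001]
force: [-0.1, 0.2, 0.5]
finger_gap: 0.501
grip_force: 0.0
```

```bash
python3 - <<'E'
from h import *
st(); plan([551.1,-314.2,77],YAW-np.pi/2,0.5)
E
```

```text
t 23.4 p [ 551.  -315.7  106.9] q [ 0.26  0.7   0.3   1.73 -0.28  0.75 -0.77] gap 0.501 F [-0.1  0.2  0.5] tilt [[0.995, 0.102, -0.0], [0.102, -0.995, -0.0], [-0.0, -0.0, -1.0]]
[[0.5, 0.01, -0.03, 0.6, 0.0, 0.0, 0.01], [0.5, 0.01, -0.03, 0.6, 0.0, 0.0, 0.01]]
```

Call:
step_arm(targets=[[0.5, 0.01, -0.03, 0.6, 0, 0, 0], [0.5, 0, -0.03, 0.4, 0, 0, 0], [0.5, 0, 0, 0.18, 0, 0, 0], [0.5, 0, 0, 0, 0, 0, 0], [0.5, 0, 0, 0, 0, 0, 0]])

```text
time: 23.9
eef_pos: [551.0, -314.2, 77.2]
orientation: [-3.137, -0.16, 0.0]
force: [-0.8, -0.4, -1.6]
finger_gap: 0.499
grip_force: 0.0
```

```bash
python3 - <<'E'
from h import *
st(); plan([551.1,-314.2,77.3],YAW-np.pi/2,0.5)
E
```

```text
t 23.9 p [ 551.  -314.2   77.2] q [ 0.27  0.74  0.28  1.74 -0.29  0.71 -0.76] gap 0.499 F [-0.8 -0.4 -1.6] tilt [[0.995, 0.102, -0.0], [0.102, -0.995, 0.0], [-0.0, -0.0, -1.0]]
[[0.5, 0.0, 0.0, 0.0, 0.0, 0.0, 0.02]]
```

Call:
step_arm(targets=[[0, 0, 0, 0, 0, 0, 0], [0, 0, 0, 0, 0, 0, 0], [0, 0, 0, 0, 0, 0, 0], [0, 0, 0, 0, 0, 0, 0]])

```text
time: 24.3
eef_pos: [551.3, -314.3, 77.7]
orientation: [3.137, 0.16, 0.001]
force: [-0.3, -0.6, 1.3]
finger_gap: 0.304
grip_force: 29.8
```

Call:
step_arm(targets=[[0, 0, 0, -0.3, 0, 0, 0], [0, 0, 0, -0.9, 0, 0, 0], [0, 0, 0, -1, 0, 0, 0], [0, 0, 0, -1, 0, 0, 0], [0, 0, 0, -1, 0, 0, 0]])

```text
time: 24.8
eef_pos: [550.8, -314.0, 183.6]
orientation: [-3.137, -0.16, 0.001]
force: [0.5, -0.1, -0.1]
finger_gap: 0.304
grip_force: 29.6
```

Call:
step_arm(targets=[[0, 0, 0, -0.6, 0, 0, 0], [0, 0, 0, 0, 0, 0, 0], [0, 0, 0, 0, 0, 0, 0]])

```text
time: 25.1
eef_pos: [550.8, -313.8, 196.9]
orientation: [-3.137, -0.161, 0.0]
force: [0.2, 0.0, 0.3]
finger_gap: 0.302
grip_force: 29.6
```

```bash
python3 - <<'E'
from h import *
st(); plan([540.5,43.9,200],YAW-np.pi/2,0.0)
E
```

```text
t 25.1 p [ 550.8 -313.8  196.9] q [ 0.23  0.57  0.34  1.7  -0.23  0.91 -0.81] gap 0.302 F [0.2 0.  0.3] tilt [[0.995, 0.102, -0.0], [0.102, -0.995, 0.0], [-0.0, -0.0, -1.0]]
[[0.0, 0.07, -0.95, -0.01, 0.0, 0.0, 0.0], [0.0, 0.07, -0.95, -0.01, 0.0, 0.0, 0.0], [0.0, 0.07, -0.95, -0.01, 0.0, 0.0, 0.0], [0.0, 0.07, -0.95, -0.01, 0.0, 0.0, 0.0], [0.0, 0.07, -0.95, -0.01, 0.0, 0.0, 0.0]]
[[0.0, 0.07, -0.95, -0.01, 0.0, 0.0, 0.0], [0.0, 0.07, -0.95, -0.01, 0.0, 0.0, 0.0], [0.0, 0.07, -0.95, -0.01, 0.0, 0.0, 0.0], [0.0, 0.07, -0.95, -0.01, 0.0, 0.0, 0.0], [0.0, 0.07, -0.95, -0.01, 0.0, 0.0, 0.0]]
[[0.0, 0.07, -0.95, -0.01, 0.0, 0.0, 0.0], [0.0, 0.07, -0.95, -0.01, 0.0, 0.0, 0.0], [0.0, 0.07, -0.95, -0.01, 0.0, 0.0, 0.0], [0.0, 0.07, -0.95, -0.01, 0.0, 0.0, 0.0], [0.0, 0.07, -0.95, -0.01, 0.0, 0.0, 0.0]]
```

Call:
step_arm(targets=[[0, 0.07, -0.95, -0.01, 0, 0, 0], [0, 0.07, -0.95, -0.01, 0, 0, 0], [0, 0.07, -0.95, -0.01, 0, 0, 0], [0, 0.07, -0.95, -0.01, 0, 0, 0], [0, 0.07, -0.95, -0.01, 0, 0, 0]])

```text
time: 25.6
eef_pos: [546.4, -193.7, 196.6]
orientation: [-3.136, -0.16, 0.005]
force: [0.0, 0.1, -1.1]
finger_gap: 0.303
grip_force: 29.6
```

Call:
step_arm(targets=[[0, 0.07, -0.95, -0.01, 0, 0, 0], [0, 0.07, -0.95, -0.01, 0, 0, 0], [0, 0.07, -0.95, -0.01, 0, 0, 0], [0, 0.07, -0.95, -0.01, 0, 0, 0], [0, 0.07, -0.95, -0.01, 0, 0, 0]])

```text
time: 26.1
eef_pos: [543.0, -75.0, 198.0]
orientation: [-3.137, -0.16, 0.005]
force: [1.1, -0.4, 0.0]
finger_gap: 0.302
grip_force: 29.6
```

Call:
step_arm(targets=[[0, 0.07, -0.95, -0.01, 0, 0, 0], [0, 0.07, -0.95, -0.01, 0, 0, 0], [0, 0.07, -0.95, -0.01, 0, 0, 0], [0, 0.07, -0.95, -0.01, 0, 0, 0], [0, 0.07, -0.95, -0.01, 0, 0, 0]])

```text
time: 26.6
eef_pos: [539.5, 43.9, 199.3]
orientation: [3.137, 0.161, -0.005]
force: [0.6, 0.2, -1.3]
finger_gap: 0.303
grip_force: 29.6
```

Call:
step_arm(targets=[[0, 0, 0, 0, 0, 0, 0], [0, 0, 0, 0, 0, 0, 0], [0, 0, 0, 0, 0, 0, 0]])

```text
time: 26.9
eef_pos: [540.3, 41.6, 200.3]
orientation: [3.137, 0.158, -0.002]
force: [-0.0, -0.1, 0.5]
finger_gap: 0.307
grip_force: 29.6
```

```bash
python3 - <<'E'
from h import *
st(); plan([540.5,43.9,150],YAW-np.pi/2,0.0)
E
```

```text
t 26.9 p [540.3  41.6 200.3] q [-0.36  0.42  0.29  1.93 -0.16  0.82 -1.46] gap 0.307 F [-0.  -0.1  0.5] tilt [[0.995, 0.101, -0.002], [0.101, -0.995, -0.001], [-0.002, 0.001, -1.0]]
[[0.0, 0.01, -0.03, 0.67, 0.0, 0.0, 0.0], [0.0, 0.01, -0.03, 0.67, 0.0, 0.0, 0.0], [0.0, 0.01, -0.03, 0.67, 0.0, 0.0, 0.0]]
```

Call:
step_arm(targets=[[0, 0.01, -0.03, 0.7, 0, 0, 0], [0, 0.01, -0.03, 0.8, 0, 0, 0], [0, 0, -0.02, 0.5, 0, 0, 0], [0, 0, 0, 0, 0, 0, 0], [0, 0, 0, 0, 0, 0, 0]])

```text
time: 27.4
eef_pos: [541.1, 44.2, 151.0]
orientation: [3.137, 0.159, -0.001]
force: [0.1, 0.1, -0.2]
finger_gap: 0.304
grip_force: 29.6
```

```bash
python3 - <<'E'
from h import *
st(); plan([540.5,43.9,132.9],YAW-np.pi/2,0.0)
E
```

```text
t 27.4 p [541.1  44.2 151. ] q [-0.35  0.5   0.27  1.95 -0.19  0.72 -1.43] gap 0.304 F [ 0.1  0.1 -0.2] tilt [[0.995, 0.101, -0.001], [0.101, -0.995, -0.0], [-0.001, 0.0, -1.0]]
[[0.0, -0.03, 0.01, 0.73, 0.0, 0.0, 0.01]]
```

Call:
step_arm(targets=[[0, -0.03, 0, 0.4, 0, 0, 0], [0, 0, 0, 0.2, 0, 0, 0], [0, 0, 0, 0.1, 0, 0, 0], [0, 0, 0, 0, 0, 0, 0], [0, 0, 0, 0, 0, 0, 0]])

```text
time: 27.9
eef_pos: [540.5, 44.9, 133.7]
orientation: [-3.137, -0.16, -0.0]
force: [0.5, -0.3, -1.0]
finger_gap: 0.306
grip_force: 29.6
```

Call:
step_arm(targets=[[0, 0, 0, 0.03, 0, 0, 0], [0, 0, 0, 0, 0, 0, 0]])

```text
time: 28.1
eef_pos: [540.5, 44.9, 133.0]
orientation: [-3.137, -0.16, -0.0]
force: [-0.8, -0.3, 0.4]
finger_gap: 0.304
grip_force: 29.6
```

Call:
step_arm(targets=[[0.42, 0, 0, 0.01, 0, 0, 0], [0.42, 0, 0, 0, 0, 0, 0], [0.42, 0, 0, 0, 0, 0, 0], [0.42, 0, 0, -0.3, 0, 0, 0], [0.42, 0, 0, -0.8, 0, 0, 0]])

```text
time: 28.6
eef_pos: [539.1, 44.8, 159.3]
orientation: [3.137, 0.16, -0.006]
force: [-0.5, 0.6, 0.5]
finger_gap: 0.419
grip_force: 0.0
```

Call:
step_arm(targets=[[0.45, 0, 0, -1, 0, 0, 0], [0.5, 0, 0, -1, 0, 0, 0], [0.5, 0, -0.6, -1, 0, 0, 0], [0.5, 0.6, -0.6, -1, 0, 0, 0], [0.5, 0.6, -0.6, -1, 0, 0, 0]])

```text
time: 29.1
eef_pos: [565.6, 93.0, 287.0]
orientation: [-3.137, -0.159, -0.001]
force: [0.1, 0.9, -0.5]
finger_gap: 0.505
grip_force: 0.0
```

Call:
step_arm(targets=[[0.5, 0.6, 0.8, -1, 0, 0, 0], [0.5, 0.6, 0.8, -1, 0, 0, 0], [0.5, 0, 0.8, -1, 0, 0, 0], [0.5, 0, 0, 0, 0, 0, 0], [0.5, 0, 0, 0, 0, 0, 0]])

```text
time: 29.6
eef_pos: [601.6, 35.6, 361.0]
orientation: [-3.137, -0.158, -0.002]
force: [-0.1, 0.5, -0.9]
finger_gap: 0.504
grip_force: 0.0
```

```bash
python3 - <<'E'
from h import *
st(); s=wsnap("w8"); ci=lambda p:((lambda d:(np.cos(YAW)*d[0]+np.sin(YAW)*d[1],-np.sin(YAW)*d[0]+np.cos(YAW)*d[1]))(p-C))
print([(c.round(0),n,np.round(ci(atz(s,c,68)),1)) for c,n,b in teal(s["color"],60)])
E
```

```text
t 29.6 p [601.6  35.6 361. ] q [-0.36  0.34  0.33  1.63 -0.12  1.19 -1.47] gap 0.504 F [-0.1  0.5 -0.9] tilt [[0.995, 0.101, 0.001], [0.101, -0.995, 0.001], [0.001, -0.0, -1.0]]
[(array([480., 185.]), np.int32(929), array([-117.1,  -85.1])), (array([387., 190.]), np.int32(867), array([-121.4,   -0.3])), (array([312., 195.]), np.int32(834), array([-126.2,   69.1])), (array([303., 259.]), np.int32(788), array([-188.2,   77.5])), (array([464., 259.]), np.int32(842), array([-189.2,  -77.6])), (array([386., 262.]), np.int32(803), array([-191.6,   -3. ]))]
```

View pics/w8.png

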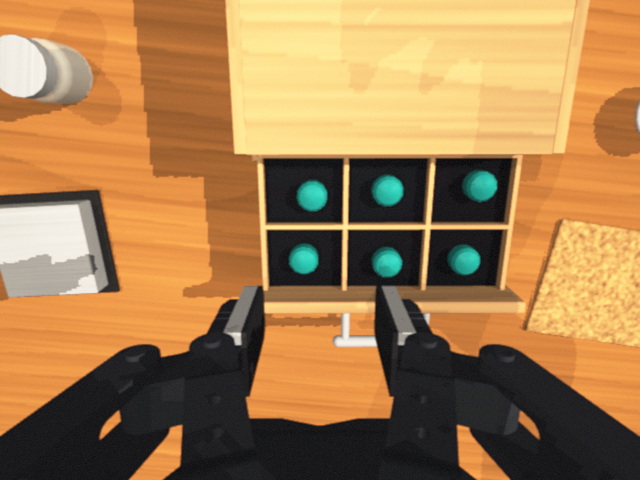

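The picture shows one stone in each of the six wells, at about (312,195), (387,190), (480,185), (303,259), (386,262) and (464,259). The pad is empty, and the drawer is at its stop: the handle is at −267 mm against −132 shut.

```bash
python3 -c "
from plant import manip
print(manip.close_job())"
```

```text
the job is handed in; nothing more can be done
None
```

The top drawer is out at its stop and each of the six wells holds one stone; the job was handed in at about 30 s of the 72 s limit, and no verdict came back.

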